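# Sift the hazelnuts out of the walnuts

## Robot

A 6-joint arm with a two-finger parallel gripper is mounted at the origin on the work surface. World frame = base frame: x ahead of the robot, y to its left, z up, the work surface at z = 0. Lengths are in mm, angles in degrees, forces in N, time in s.
With the tool pointing down it reaches from about 350 to 850 mm from the base axis. Payload 8.1 kg.
Tool frame: the origin (TCP) lies at the centre of the arm's flange, where the gripper is bolted on; the fingertips stand 173 mm ahead of it and the grasp point (between the pads) lies 155 mm ahead of it; z points along the fingers, y is the line along which they close (so a half turn about z gives the same grasp; the last joint's range is limited). The gripper opens to 85 mm and grips with 20 to 120 N. Pads are 22 mm wide; open, the fingers measure 114 mm over their backs; the gripper's body (76 mm by 85 mm) begins 54 mm behind the grasp point. The pads swing forward as they close: fully open they stand 13 mm farther back than shut.
Start: joints at [-69.007, 7.471, 85.268, -0, 87.261, -4.893], TCP at [261.972, -539.794, 404.692] pointing down, gripper open.
Joint ranges: [-169.43, 169.43], [-51.17, 129.36], [1.28, 143.12], [-76.62, 256.62], [0, 156.53], [-152.29, 152.29]. Speed limits (degrees/s): [136.94, 136.94, 159.86, 180, 180, 180].

## Interface

Orientations are given as [roll, pitch, yaw] about the fixed x, y, z axes, in that order (R = Rz(yaw) Ry(pitch) Rx(roll)).
In Python, from bench import * gives the robot as it stands.
- The arm moves only by the shell command python3 -m jog 'ROWS' [FORCE]. ROWS is text: rows parted by semicolons, each of 7 numbers parted by spaces: the shift along the tool's x, y, z scaled (see below), then the turn, a rotation vector about the tool's x, y, z scaled (see below), then the closure, from -1 (fully open) to 1 (shut). In form: tx ty tz wx wy wz hand; .... A call has 1 to 5 rows; each row shifts and turns the commanded pose from where the row before left it, along the tool's axes as they then stand; what a row does not reach is not made up. The controller multiplies each number of a shift by 0.1 m and each number of a turn by 60 degrees. A row lasts 1/8 s, in which the tool goes at most 62.5 mm and 10.7 degrees, less where a joint would pass 70% of its speed; a pose out of reach is approached as far as the arm can. A call with a number of a shift or a turn outside -1 to 1 is refused whole. A call with a gripper value outside its range is refused whole. The fingers move at their own pace and stop on an object; FORCE is the grip in N (left out, the last holds). Time passes only in rows, so rows that do not move let the fingers close. It gives the time, the measured TCP pose, the force, the opening and the grip force at its end, in the units of the state.
- sense(): the state, without advancing time (a new reading comes with each control period).
- snapshot(name): name is "side" or "top" or "wrist"; returns a dict with "img" (400x640x3 uint8, red, green, blue), "fx", "fy", "cx", "cy" (pixels), "extrinsics" (4x4, takes a point from camera to world coordinates). Camera axes: x right, y down, z forward; pixel columns grow to the right and rows downward; lengths in mm; the calibration is good to about 2 mm. A picture is of the moment at which its call begins. There is no depth.
- hand_in(): hands the job in; it is judged then, once.
The state is a dict: "time": time; "joint_pos": joint angles; "qd": joint speeds; "joint_efforts": joint torques, N m; "tool_pos": TCP position; "tcp_rot": TCP orientation; "ft_force": force on the tool from outside, world axes, zero at the start; "wrist_torque": the same for the moment, N m; "finger_gap": finger opening in mm; "grip_force": force on a finger pad.
Only numpy, scipy, OpenCV 4.12 (cv2) and the standard library are available. Lean on these libraries where they do the work, as an engineer would, in place of code of your own. Each camera call takes 0.05 s, during which the arm holds its last target. There are 200 camera calls.

## Task

The round steel sieve with the arched handle, standing on the wooden board, holds five hazelnuts and three walnuts mixed together. Carry it level over to the large empty mixing bowl and shake it side to side above the bowl until every hazelnut has dropped through into the bowl, with only the walnuts left in the sieve. Then set the sieve with the walnuts back upright in the middle of its board, leaving the bowl and everything else where they stand.

Things in the scene. Friction and masses are not known exactly. Their poses are not given: they have to be found in the camera images.
- sieve: Loose round coarse steel sieve, 165 mm across outside, hoop 55 mm high, 0.3 to 0.5 kg, standing on the board. Origin: centre of the hoop's lower edge; z up, x along the handle's grip. Flat bottom plate, top face 8 mm above the origin, with 12 square 23 mm holes: a 4 x 4 grid, 34 mm pitch along x and y, without its corner holes; 11 mm flat lands between holes, solid corner pads. A fixed arched handle spans it along x.
- sieve_grip (a point): Centre of the straight wooden grip on top of the sieve's arched handle, 108 mm straight above the sieve's origin. The grip is a bar 90 mm long along the sieve's x, 18 mm wide along y and 18 mm high; take it from above with the fingers closing along y. The arch does not swing. Axes as for the sieve.
- board: Round wooden board, 240 mm diameter, 15 mm thick, fixed to the counter. Origin: centre of its underside at counter height; its top is at 15 mm.
- bowl: The large empty stainless mixing bowl, loose, 260 mm across the rim, 90 mm high, sides curving in to a flat floor 130 mm across and 4 mm above the counter, about 0.5 kg. Origin: centre of its underside.
- nested_bowls: Bystander: the two smaller mixing bowls standing one inside the other, loose, 216 mm across, 78 mm high. Origin: centre of the underside.
- jar: Bystander: beige stoneware jar with a swing-top wire latch, loose, 112 mm diameter, 152 mm high. Origin: centre of the underside.
- shaker1: Bystander: short glass shaker with a steel twist cap, loose, 46 mm diameter, 73 mm high. Origin: centre of the underside.
- shaker2: Bystander: second shaker like the first.
- press: Bystander: aluminium tortilla press, fixed, 200 mm across, 85 mm high with its lever folded over it. Origin: centre of the underside.
- hazelnut1_center (a point): Centre (half-way up) of a loose hazelnut in its shell: 18 mm diameter, 19 mm high, 10 to 14 g, standing at first on its small flat base on a land or pad of the sieve's plate. It fits through a hole any way round. Brisk shaking (strokes of about 50 mm in 0.2 to 0.3 s each) topples it and rolls it into a hole; it stays put when carried smoothly (accelerations below about 1.5 m/s2).
- hazelnut2_center (a point): Centre (half-way up) of a loose hazelnut in its shell: 18 mm diameter, 19 mm high, 10 to 14 g, standing at first on its small flat base on a land or pad of the sieve's plate. It fits through a hole any way round. Brisk shaking (strokes of about 50 mm in 0.2 to 0.3 s each) topples it and rolls it into a hole; it stays put when carried smoothly (accelerations below about 1.5 m/s2).
- hazelnut3_center (a point): Centre (half-way up) of a loose hazelnut in its shell: 18 mm diameter, 19 mm high, 10 to 14 g, standing at first on its small flat base on a land or pad of the sieve's plate. It fits through a hole any way round. Brisk shaking (strokes of about 50 mm in 0.2 to 0.3 s each) topples it and rolls it into a hole; it stays put when carried smoothly (accelerations below about 1.5 m/s2).
- hazelnut4_center (a point): Centre (half-way up) of a loose hazelnut in its shell: 18 mm diameter, 19 mm high, 10 to 14 g, standing at first on its small flat base on a land or pad of the sieve's plate. It fits through a hole any way round. Brisk shaking (strokes of about 50 mm in 0.2 to 0.3 s each) topples it and rolls it into a hole; it stays put when carried smoothly (accelerations below about 1.5 m/s2).
- hazelnut5_center (a point): Centre (half-way up) of a loose hazelnut in its shell: 18 mm diameter, 19 mm high, 10 to 14 g, standing at first on its small flat base on a land or pad of the sieve's plate. It fits through a hole any way round. Brisk shaking (strokes of about 50 mm in 0.2 to 0.3 s each) topples it and rolls it into a hole; it stays put when carried smoothly (accelerations below about 1.5 m/s2).
- walnut1_center (a point): Centre (half-way up) of a loose walnut in its shell: 36 mm diameter, 37 mm high, 14 to 20 g, in the sieve, lodged over a hole that it cannot pass.
- walnut2_center (a point): Centre (half-way up) of a loose walnut in its shell: 36 mm diameter, 37 mm high, 14 to 20 g, in the sieve, lodged over a hole that it cannot pass.
- walnut3_center (a point): Centre (half-way up) of a loose walnut in its shell: 36 mm diameter, 37 mm high, 14 to 20 g, in the sieve, lodged over a hole that it cannot pass.

How it is judged (in metres and radians):
On the way, in this order (a step that is already met when the one before it is completed fails the run):
1. the sieve is off the board and over the bowl, the walnuts in it (horizontal distance between sieve and bowl below 0.07 m and height (world z) of sieve above 0.06 m and horizontal distance between each of walnut1_center, walnut2_center, walnut3_center and sieve below 0.08 m and z of walnut1_center in the frame of sieve between 0.01 and 0.06 m and z of walnut2_center in the frame of sieve between 0.01 and 0.06 m and z of walnut3_center in the frame of sieve between 0.01 and 0.06 m), for 0.05 s.
2. with the sieve still over the bowl, no hazelnut is left in it and the three walnuts are (all of step 1 and z of each of hazelnut1_center, hazelnut2_center, hazelnut3_center, hazelnut4_center, hazelnut5_center in the frame of sieve below 0 m), for 0.2 s.
At the end, for the whole second after the job is handed in: The sieve stands released, upright and at rest on the board, its centre within 35 mm of the board's centre, with all three walnuts in it; all five hazelnuts lie in the bowl, which stands upright within 40 mm of where it was (horizontal distance between sieve and board below 0.035 m and height (world z) of sieve between 0.011 and 0.019 m and angle between sieve's own z axis and vertical below 0.06 rad and linear speed of each of sieve, bowl below 0.02 m/s and angle between bowl's own z axis and vertical below 0.1 rad and distance of bowl from where it was at the start of the episode below 0.04 m and horizontal distance between each of walnut1_center, walnut2_center, walnut3_center and sieve below 0.08 m and z of walnut1_center in the frame of sieve between 0.01 and 0.06 m and z of walnut2_center in the frame of sieve between 0.01 and 0.06 m and z of walnut3_center in the frame of sieve between 0.01 and 0.06 m and horizontal distance between each of hazelnut1_center, hazelnut2_center, hazelnut3_center, hazelnut4_center, hazelnut5_center and bowl below 0.115 m and height (world z) of each of hazelnut1_center, hazelnut2_center, hazelnut3_center, hazelnut4_center, hazelnut5_center below 0.08 m); the robot touches nothing.
It fails at once if the sieve is tipped by more than 0.5 rad instead of being kept level (angle between sieve's own z axis and vertical above 0.5 rad).
It fails at once if the bowl is shoved more than 40 mm (distance of bowl from where it was at the start of the episode above 0.04 m).
It fails at once if a bystander (nested bowls, jar or a shaker) is moved by more than 20 mm (distance of any of nested_bowls, jar, shaker1, shaker2 from where it was at the start of the episode above 0.02 m).
It also fails if it takes over 64 s, if anything falls off the work surface, if the arm or the gripper's body presses on something with over 40 N, if the wrist force passes 120 N, or if a joint passes its speed limit or range.

## Working session

There is one attempt and no reset: what is moved stays moved. The work goes in short steps, Python scripts to look and compute and a shell command to move; the robot and the scene stay as the last step left them, time stands still between calls to the robot, and variables do not carry over. Pictures are saved under pics/ and viewed, at most 10 in all, crops included, and the job is handed in when it is done.

```bash
mkdir -p pics; ls; python3 - <<'E'
from bench import *
import cv2,json
for n in ("top","side"):
    s=snapshot(n); cv2.imwrite(f"pics/{n}0.png",s["img"][:,:,::-1])
    print(n,s["fx"],s["fy"],s["cx"],s["cy"],s["extrinsics"])
print(sense())
E
```

```text
pics
top 391.79643809677356 391.79643809677356 314.45553860551115 199.26590994869122 [[-1.21849085e-02 -9.80729608e-01  1.94989649e-01  3.23621347e+02]
 [-9.99854387e-01  1.42800324e-02  9.34263125e-03 -4.61269705e+01]
 [-1.19470536e-02 -1.94847416e-01 -9.80760803e-01  1.52700025e+03]
 [ 0.00000000e+00  0.00000000e+00  0.00000000e+00  1.00000000e+00]]
side 441.8809159942696 441.8809159942696 316.85054789070944 197.69651698263561 [[-8.75754863e-01 -3.39702198e-01  3.43009967e-01  8.80285744e+01]
 [-4.82673006e-01  6.29318504e-01 -6.09085371e-01  8.11424575e+02]
 [-8.95487938e-03 -6.98971127e-01 -7.15093821e-01  1.10297728e+03]
 [ 0.00000000e+00  0.00000000e+00  0.00000000e+00  1.00000000e+00]]
{'time': 0.1, 'joint_pos': array([-6.90067164e+01,  7.51060811e+00,  8.53227058e+01,  1.00287544e-03,
        8.72593360e+01, -4.89436776e+00]), 'qd': array([-0.06491325, -0.02413218, -0.154949  , -0.04969095, -0.0965229 ,
        0.01797125]), 'joint_efforts': array([ 1.31606859e-03, -5.70952785e+01, -5.01940048e+01, -2.19389549e-04,
        8.17381806e-03, -9.34114269e-05]), 'tool_pos': array([ 261.90491204, -539.6018493 ,  403.75408281]), 'tcp_rot': array([-1.79907773e+02, -8.90278945e-03,  2.58875954e+01]), 'ft_force': array([ 0.09360167, -0.59443397,  0.85954933]), 'wrist_torque': array([ 0.0118283 , -0.04941314,  0.00543118]), 'grip_force': 0.0, 'finger_gap': 85.0323410370875}
```

View pics/top0.png

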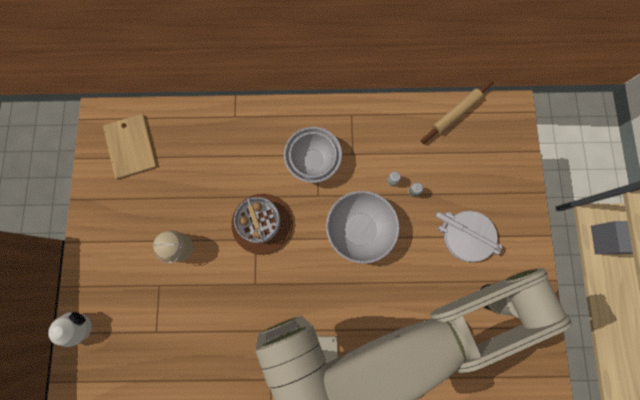

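View pics/side0.png

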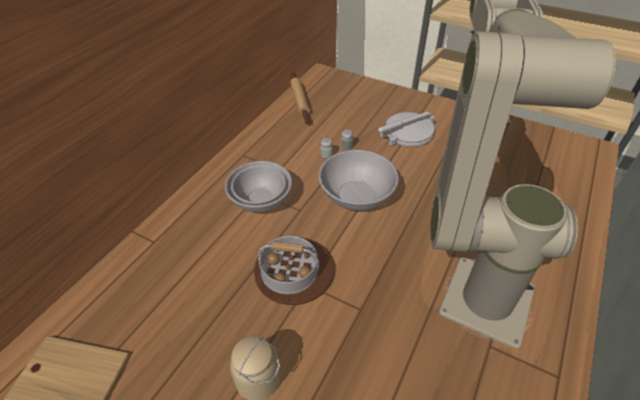

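The top view shows the bowl at (363,228), the sieve at (257,220) on the dark board at (262,223), the nested bowls at (313,155), and the jar at (172,247). In the side view the grip is near (287,247). Next I'll enlarge the sieve in both views.

```bash
python3 - <<'E'
import cv2,numpy as np
a=cv2.imread("pics/top0.png")[185:260,220:300]; b=cv2.imread("pics/side0.png")[225:305,245:335]
f=lambda i:cv2.resize(i,(400,int(400*i.shape[0]/i.shape[1])),interpolation=cv2.INTER_CUBIC)
A,B=f(a),f(b); h=max(len(A),len(B)); c=np.zeros((h,800,3),np.uint8); c[:len(A),:400]=A; c[:len(B),400:]=B
cv2.imwrite("pics/crop0.png",c)
E
```

```text
(no output)
```

View pics/crop0.png

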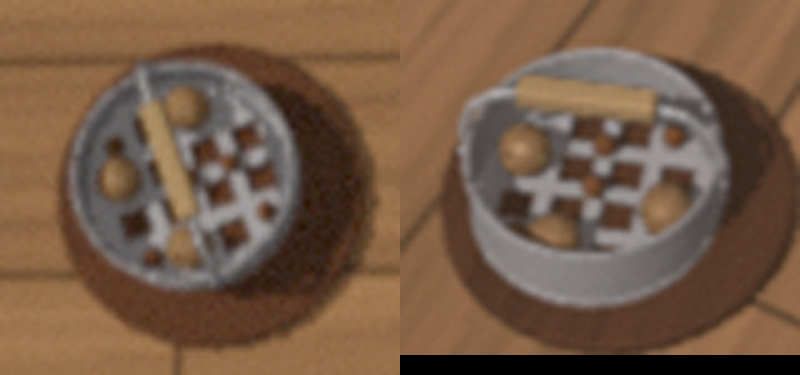

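The left crop shows the grip from about (150,102) to (183,218), which is top pixels (250,205.4) to (256.6,228.6). In the right crop it's at side pixels (271.3,246.2) to (302.4,248.6). The board spans top pixels x 232–295, y 194–254.

```bash
cat > h.py <<'E'
import numpy as np,cv2
from bench import *
def ray(s,u,v):
    E=np.array(s["extrinsics"]); d=E[:3,:3]@np.array([(u-s["cx"])/s["fx"],(v-s["cy"])/s["fy"],1]); return E[:3,3],d/np.linalg.norm(d)
def onz(s,u,v,z):
    o,d=ray(s,u,v); return o+d*(z-o[2])/d[2]
def tri(s1,p1,s2,p2):
    o1,d1=ray(s1,*p1);o2,d2=ray(s2,*p2)
    t=np.linalg.lstsq(np.c_[d1,-d2],o2-o1,rcond=None)[0]
    a=o1+t[0]*d1;b=o2+t[1]*d2; return (a+b)/2,np.linalg.norm(a-b)
def project(s,P):
    q=np.linalg.inv(np.array(s["extrinsics"]))@np.r_[P,1]; return s["fx"]*q[0]/q[2]+s["cx"],s["fy"]*q[1]/q[2]+s["cy"]
E
python3 - <<'E'
from h import *
t,s=snapshot("top"),snapshot("side")
def mask(S,lo,hi,box):
    h=cv2.cvtColor(S["img"],cv2.COLOR_RGB2HSV); m=cv2.inRange(h,lo,hi); k=np.zeros_like(m);x0,y0,x1,y1=box;k[y0:y1,x0:x1]=255
    return m&k
def comps(m,k):
    n,l,st,c=cv2.connectedComponentsWithStats(m); return sorted([(int(st[i,4]),st[i,:4].tolist(),c[i].round(1).tolist()) for i in range(1,n)],reverse=True)[:k]
for nm,(a,b) in dict(c=((253.3,217),(286.9,247.4)),e1=((250,205.4),(271.3,246.2)),e2=((256.6,228.6),(302.4,248.6)),e1x=((250,205.4),(302.4,248.6))).items():
    print(nm,tri(t,a,s,b))
print("grip at z123", onz(t,253.3,217,123),onz(s,286.9,247.4,123))
for u,v in ((250,205.4),(256.6,228.6)): print(onz(t,u,v,127))
for u,v in ((271.3,246.2),(302.4,248.6)): print(onz(s,u,v,125))
# hoop rim outer contour in top, grey pixels -> rim at z=70
def circ(S,box,z,lo=(0,0,60),hi=(179,60,255)):
    m=cv2.morphologyEx(mask(S,lo,hi,box),cv2.MORPH_CLOSE,np.ones((3,3)))
    c=max(cv2.findContours(m,cv2.RETR_EXTERNAL,cv2.CHAIN_APPROX_NONE)[0],key=cv2.contourArea)
    P=np.array([onz(S,u,v,z)[:2] for u,v in cv2.convexHull(c)[:,0]])
    (x,y),r=cv2.minEnclosingCircle(P.astype(np.float32)); return x,y,r
print("bowl top",circ(t,(320,185,405,268),90))
print("bowl side",circ(s,(312,145,405,215),90))
print("sieve top",circ(t,(230,190,285,248),70))
print("nested",circ(t,(278,122,348,188),78))
print("board", onz(t,263.4,224.2,15),[onz(t,u,v,15)[:2].round() for u,v in((232,224),(295,224),(263,194),(263,254))])
print("shakers",[onz(t,u,v,73).round() for u,v in((394,178),(416,189))])
E
```

```text
c (array([538.40249738, 188.82565592, 125.73625309]), np.float64(3.314280381127039))
e1 (array([582.11452717, 202.53492463, 120.03575458]), np.float64(3.7843755942540818))
e2 (array([495.63500643, 175.41639569, 131.26830399]), np.float64(2.693818893618033))
e1x (array([536.5124075 , 186.25279725, 140.19676414]), np.float64(89.10952291501692))
grip at z123 [540.3947763  189.91586221 123.        ] [537.98815074 186.71790071 123.        ]
[582.61869121 202.05569489 127.        ]
[497.44185016 176.58243164 127.        ]
[577.69850057 205.20499463 125.        ]
[496.91216841 171.00921792 125.        ]
bowl top (505.82208251953125, -207.31500244140625, 135.02713012695312)
bowl side (542.3255004882812, -197.94866943359375, 175.22532653808594)
sieve top (540.4276733398438, 185.66690063476562, 90.13995361328125)
nested (790.141357421875, -27.019990921020508, 113.38672637939453)
board [528.19406031 168.17458765  15.        ] [array([531., 291.]), array([527.,  45.]), array([648., 171.]), array([413., 168.])]
shakers [array([ 691., -337.,   73.]), array([ 647., -418.,   73.])]
```

Grip centre is about (539,188,123) with the axis at yaw ≈18°, and the height matches the expected 123. The board is at (528,168) and the bowl at (506,-207), with radius ≈130 as specified. I'll move above the grip now.

```bash
python3 -m jog '0 0 0 0 0 0.132 -1; 0.305 -0.379 0 0 0 0 -1; 0.305 -0.379 0 0 0 0 -1; 0.305 -0.379 0 0 0 0 -1; 0.305 -0.379 0 0 0 0 -1' 
python3 -m jog '0.305 -0.379 0 0 0 0 -1; 0.305 -0.379 0 0 0 0 -1; 0.305 -0.379 0 0 0 0 -1; 0.305 -0.379 0 0 0 0 -1; 0.305 -0.379 0 0 0 0 -1'
python3 -m jog '0.305 -0.379 0 0 0 0 -1; 0.305 -0.379 0 0 0 0 -1; 0.305 -0.379 0 0 0 0 -1; 0.305 -0.379 0 0 0 0 -1; 0.305 -0.379 0 0 0 0 -1'
python3 -m jog '0.15 -0.2 0 0 0 0 -1; 0 0 0 0 0 0 -1'
```

```text
time: 0.82
tool_pos: [331.5, -356.5, 404.5]
tcp_rot: [-180.0, -0.0, 17.9]
ft_force: [-0.0, -0.4, -0.3]
finger_gap: 85.3
grip_force: 0.0
time: 1.45
tool_pos: [418.1, -129.1, 404.7]
tcp_rot: [180.0, -0.0, 18.0]
ft_force: [0.3, -0.4, 0.5]
finger_gap: 85.5
grip_force: 0.0
time: 2.08
tool_pos: [504.8, 98.3, 404.7]
tcp_rot: [180.0, -0.0, 18.0]
ft_force: [1.5, -0.8, 0.5]
finger_gap: 85.2
grip_force: 0.0
time: 2.33
tool_pos: [512.7, 121.8, 404.2]
tcp_rot: [-180.0, 0.0, 18.1]
ft_force: [0.5, -0.1, 0.3]
finger_gap: 85.5
grip_force: 0.0
```

```bash
python3 -m jog '0.23 -0.27 0 0 0 0 -1; 0.225 -0.278 0 0 0 0 -1; 0 0 0.2 0 0 0 -1; 0 0 0 0 0 0 -1'
python3 - <<'E'
from h import *
w=snapshot("wrist"); cv2.imwrite("pics/w1.png",w["img"][:,:,::-1]); print(w["extrinsics"],w["fx"])
print(project(w,(539,188,123)))
h=cv2.cvtColor(w["img"],cv2.COLOR_RGB2HSV)
E
```

```text
time: 2.82
tool_pos: [538.1, 185.2, 381.8]
tcp_rot: [180.0, 0.3, 17.9]
ft_force: [-0.8, -0.6, -0.2]
finger_gap: 85.9
grip_force: 0.0
[[ 3.07666722e-01 -8.99520413e-01 -3.10168043e-01  6.17804886e+02]
 [-9.51493792e-01 -2.90563871e-01 -1.01154338e-01  2.11779385e+02]
 [ 8.66764542e-04  3.26244791e-01 -9.45284923e-01  3.50799859e+02]
 [ 0.00000000e+00  0.00000000e+00  0.00000000e+00  1.00000000e+00]] 344.5029953831506
(np.float64(322.4961478338174), np.float64(208.7574378895305))
```

View pics/w1.png

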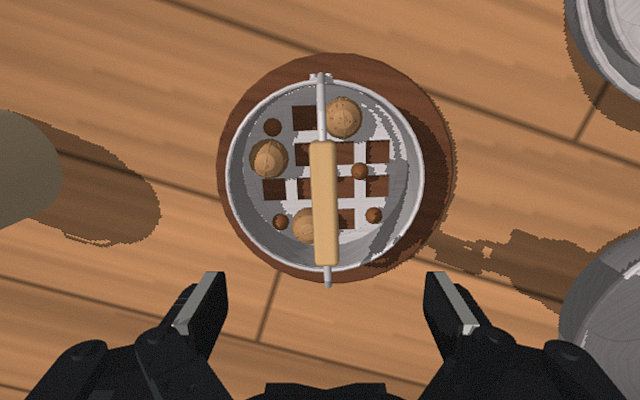

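The wrist picture shows the grip from (322,142) to (327,265), walnuts at (343,118), (268,159) and (305,226), and hazelnuts at (273,127), (360,171), (281,221) and (374,215). The fifth is probably under the handle. I'll cast the grip ends onto z=132, the hoop rim onto z=70 and the board edge onto z=15.

```bash
python3 - <<'E'
from h import *
w=snapshot("wrist")
a,b=onz(w,322,142,132),onz(w,327,265,132); d=a-b
print(a,b,(a+b)/2,np.linalg.norm(d),np.degrees(np.arctan2(d[1],d[0])))
h=cv2.cvtColor(w["img"],cv2.COLOR_RGB2HSV)
m=cv2.inRange(h,(12,90,150),(25,200,255)); k=np.zeros_like(m);k[135:275,306:345]=255
c=max(cv2.findContours(m&k,cv2.RETR_EXTERNAL,cv2.CHAIN_APPROX_NONE)[0],key=cv2.contourArea)
print(cv2.minAreaRect(c),cv2.boundingRect(c))
P=np.array([onz(w,*p,132)[:2] for p in c[:,0]],np.float32); print("world rect",cv2.minAreaRect(P))
L,R=onz(w,226,176,70),onz(w,424,176,70);print("hoop L/R",(L+R)/2,np.linalg.norm(L-R))
pts=[onz(w,*p,15)[:2] for p in((218,168),(455,168),(330,53),(312,281))]; print("board",np.round(pts,1),[np.linalg.norm(pts[0]-pts[1])])
A=np.array([np.r_[2*p,1] for p in pts]);s=np.linalg.lstsq(A,(np.array(pts)**2).sum(1),rcond=None)[0];print(s[:2],np.sqrt(s[2]+s[0]**2+s[1]**2))
E
```

```text
[585.232121   202.89105982 132.        ] [502.37841101 172.63551965 132.        ] [543.805266   187.76328973 132.        ] 88.20507338671484 20.06058588333025
((320.5, 204.0), (122.0, 29.0), 90.0) (306, 143, 30, 123)
world rect ((542.53759765625, 190.6477813720703), (87.6153564453125, 20.304059982299805), 18.425098419189453)
hoop L/R [549.5766128  189.31210161  70.        ] 166.8280833830497
board [[511.2 289.2]
 [583.9  63.9]
 [645.9 215.7]
 [416.5 161.7]] [np.float64(236.79177447548102)]
[535.02447131 172.48197651] 119.06681943751867
```

```bash
python3 -m jog '0.05 -0.018 0 0 0 -0.033 -1; 0 0 0.25 0 0 0 -1; 0 0 0.35 0 0 0 -1; 0 0 0.25 0 0 0 -1; 0 0 0.15 0 0 0 -1'
python3 -m jog '0 0 0.02 0 0 0 -1; 0 0 0 0 0 0 -1'; python3 - <<'E'
from h import *
w=snapshot("wrist"); cv2.imwrite("pics/w2.png",w["img"][:,:,::-1]); print(sense()['tool_pos'],sense()['tcp_rot'],project(w,(542.5,189,123)))
E
```

```text
time: 3.55
tool_pos: [543.1, 189.4, 283.8]
tcp_rot: [-180.0, 0.0, 20.0]
ft_force: [-0.1, -1.0, -1.0]
finger_gap: 85.5
grip_force: 0.0
time: 3.8
tool_pos: [543.7, 189.7, 283.9]
tcp_rot: [180.0, -0.1, 20.0]
ft_force: [-0.1, -0.1, 0.5]
finger_gap: 85.5
grip_force: 0.0
[543.78178102 189.80238399 284.18478735] [ 1.79986235e+02 -1.28019184e-01  1.99538850e+01] (np.float64(327.0646201714491), np.float64(293.8199118384947))
```

View pics/w2.png

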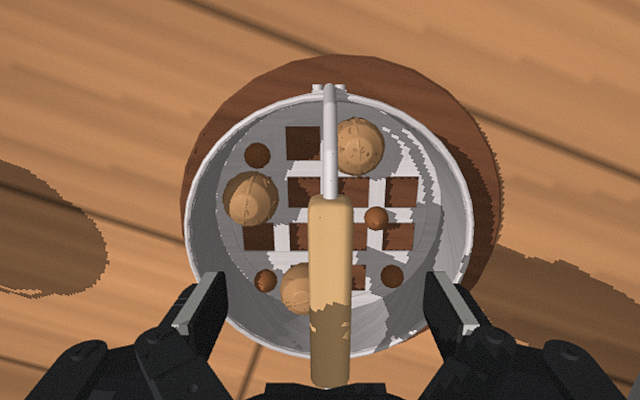

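The grip is nearly centred between the fingers: its axis is at column ≈331 and the fingers' mid is at ≈326. I'll shift about 1.5 mm, lower 6 mm and close.

```bash
python3 -m jog '0 0.015 0.06 0 0 0 -1; 0 0 0 0 0 0 -1; 0 0 0 0 0 0 0; 0 0 0 0 0 0 0.5; 0 0 0 0 0 0 1' 80
python3 -m jog '0 0 0 0 0 0 1; 0 0 0 0 0 0 1; 0 0 0 0 0 0 1; 0 0 0 0 0 0 1'
```

```text
time: 4.47
tool_pos: [543.7, 188.3, 276.8]
tcp_rot: [180.0, -0.0, 20.0]
ft_force: [0.2, 0.0, 0.3]
finger_gap: 32.3
grip_force: 0.0
time: 4.97
tool_pos: [543.8, 188.1, 276.9]
tcp_rot: [180.0, -0.0, 19.9]
ft_force: [0.2, -3.3, 2.6]
finger_gap: 16.7
grip_force: 78.5
```

```bash
python3 -m jog '0 0 -0.03 0 0 0 1; 0 0 -0.08 0 0 0 1; 0 0 -0.13 0 0 0 1; 0 0 -0.17 0 0 0 1; 0 0 -0.17 0 0 0 1' 110
python3 -m jog '0 0 -0.17 0 0 0 1; 0 0 -0.17 0 0 0 1; 0 0 -0.13 0 0 0 1; 0 0 -0.08 0 0 0 1; 0 0 -0.03 0 0 0 1'
python3 - <<'E'
from h import *
w=snapshot("wrist"); cv2.imwrite("pics/w3.png",w["img"][:,:,::-1])
t=snapshot("top"); cv2.imwrite("pics/t3.png",t["img"][:,:,::-1])
p=sense()["tool_pos"];R=np.radians(sense()["tcp_rot"][2]);print(p)
# bowl rim points: ring fit from top view
h=cv2.cvtColor(t["img"],cv2.COLOR_RGB2HSV);m=cv2.inRange(h,(0,0,60),(179,60,255));k=np.zeros_like(m);k[185:268,320:405]=255
c=max(cv2.findContours(cv2.morphologyEx(m&k,cv2.MORPH_CLOSE,np.ones((3,3))),cv2.RETR_EXTERNAL,cv2.CHAIN_APPROX_NONE)[0],key=cv2.contourArea)
P=np.array([onz(t,*q,90)[:2] for q in cv2.convexHull(c)[:,0]]);A=np.c_[2*P,np.ones(len(P))];s=np.linalg.lstsq(A,(P**2).sum(1),rcond=None)[0]
print(s[:2],np.sqrt(s[2]+s[0]**2+s[1]**2))
d=s[:2]-p[:2];print("tx,ty",d@[np.cos(R),np.sin(R)],d@[np.sin(R),-np.cos(R)])
E
```

```text
time: 5.6
tool_pos: [543.8, 188.4, 336.5]
tcp_rot: [180.0, -0.1, 19.9]
ft_force: [-0.1, -0.7, -4.6]
finger_gap: 16.2
grip_force: 107.5
time: 6.22
tool_pos: [543.7, 188.3, 393.1]
tcp_rot: [180.0, -0.0, 19.9]
ft_force: [0.1, -0.3, -4.7]
finger_gap: 16.3
grip_force: 107.5
[543.64290849 188.31135917 392.59087096]
[ 507.06876772 -207.46547065] 133.92111709455153
tx,ty -169.40422988310493 359.55413180154915
```

View pics/w3.png

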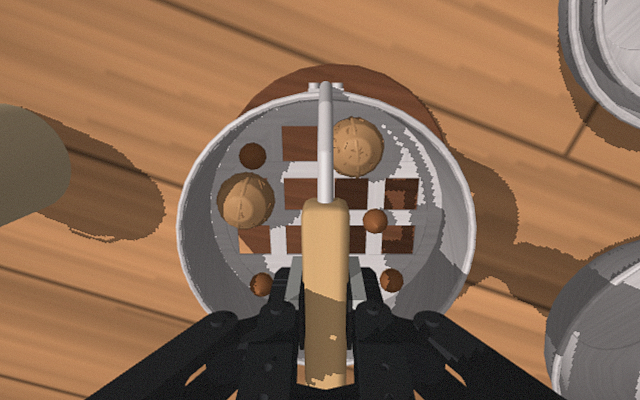

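The sieve hangs level in the grip, with all the walnuts and the visible hazelnuts still in place. I'll carry it over smoothly.

```bash
python3 -m jog '-0.034 0.073 0 0 0 0 1; -0.068 0.145 0 0 0 0 1; -0.102 0.217 0 0 0 0 1; -0.14 0.299 0 0 0 0 1; -0.14 0.299 0 0 0 0 1'
python3 -m jog '-0.14 0.299 0 0 0 0 1; -0.14 0.299 0 0 0 0 1; -0.14 0.299 0 0 0 0 1; -0.14 0.299 0 0 0 0 1; -0.14 0.299 0 0 0 0 1'
python3 -m jog '-0.14 0.299 0 0 0 0 1; -0.14 0.299 0 0 0 0 1; -0.102 0.217 0 0 0 0 1; -0.068 0.145 0 0 0 0 1; -0.034 0.073 0 0 0 0 1'
python3 -m jog '0 0 0.04 0 0 0 1; 0 0 0.08 0 0 0 1; 0 0 0.04 0 0 0 1; 0 0 0 0 0 0 1'
python3 - <<'E'
from h import *
w=snapshot("wrist"); cv2.imwrite("pics/w4.png",w["img"][:,:,::-1])
print(sense()["tool_pos"])
E
```

```text
time: 6.95
tool_pos: [533.0, 72.8, 392.4]
tcp_rot: [180.0, 0.0, 19.9]
ft_force: [0.8, -0.4, -4.3]
finger_gap: 16.3
grip_force: 107.6
time: 7.58
tool_pos: [517.8, -91.7, 392.4]
tcp_rot: [180.0, 0.0, 19.9]
ft_force: [0.7, 0.8, -4.8]
finger_gap: 16.0
grip_force: 107.6
time: 8.2
tool_pos: [507.9, -204.3, 392.5]
tcp_rot: [-180.0, 0.0, 19.9]
ft_force: [-0.8, -0.5, -4.9]
finger_gap: 16.4
grip_force: 107.6
time: 8.7
tool_pos: [508.3, -202.7, 375.9]
tcp_rot: [-179.9, 0.1, 20.0]
ft_force: [-0.6, -0.2, -4.5]
finger_gap: 16.2
grip_force: 107.6
[ 508.38266928 -202.90919778  376.33660921]
```

View pics/w4.png

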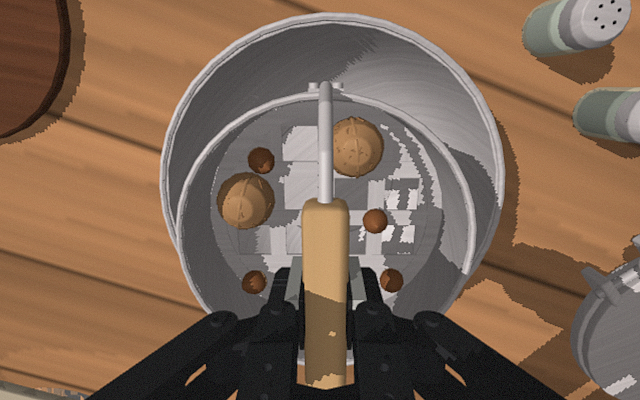

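All contents are still in place and the sieve is over the bowl (rim columns 162–502). I'll start shaking along the tool y axis.

```bash
python3 -m jog '0 0.25 0 0 0 0 1; 0 -0.25 0 0 0 0 1; 0 -0.25 0 0 0 0 1; 0 0.25 0 0 0 0 1; 0 0.25 0 0 0 0 1' 120
python3 -m jog '0 -0.25 0 0 0 0 1; 0 -0.25 0 0 0 0 1; 0 0.25 0 0 0 0 1; 0 0.25 0 0 0 0 1; 0 -0.25 0 0 0 0 1'
python3 -m jog '0 -0.25 0 0 0 0 1; 0 0.25 0 0 0 0 1; 0 0.25 0 0 0 0 1; 0 -0.25 0 0 0 0 1; 0 0 0 0 0 0 1'
python3 - <<'E'
from h import *
w=snapshot("wrist"); cv2.imwrite("pics/w5.png",w["img"][:,:,::-1])
t=snapshot("side"); cv2.imwrite("pics/s5.png",t["img"][:,:,::-1])
print(sense()["tool_pos"])
E
```

```text
time: 9.38
tool_pos: [517.3, -226.7, 377.4]
tcp_rot: [179.9, -0.0, 20.0]
ft_force: [0.1, -1.0, -3.7]
finger_gap: 16.1
grip_force: 118.5
time: 10.0
tool_pos: [508.9, -205.3, 376.9]
tcp_rot: [179.9, -0.0, 19.8]
ft_force: [-0.0, 0.4, -3.5]
finger_gap: 16.0
grip_force: 119.4
time: 10.62
tool_pos: [508.3, -202.5, 376.9]
tcp_rot: [-180.0, -0.0, 20.0]
ft_force: [0.2, -0.0, -4.8]
finger_gap: 16.0
grip_force: 119.6
[ 508.52482269 -203.27489489  377.14983696]
```

View pics/w5.png

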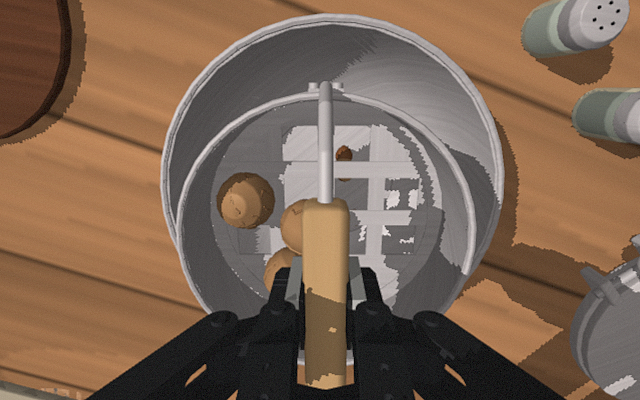

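The shelf of the plate looks clear: the walnuts are at (246,201), (300,227) and (282,270), and the one hazelnut visible, at (344,157), is seen through a hole in the bowl. The area under the grip is hidden, so I'll add gentler x strokes and more y strokes, then count by colour.

```bash
python3 -m jog '0.2 0 0 0 0 0 1; -0.2 0 0 0 0 0 1; -0.2 0 0 0 0 0 1; 0.2 0 0 0 0 0 1; 0.2 0 0 0 0 0 1'
python3 -m jog '-0.2 0 0 0 0 0 1; -0.2 0 0 0 0 0 1; 0.2 0 0 0 0 0 1; 0.18 0.18 0 0 0 0 1; -0.18 -0.18 0 0 0 0 1'
python3 -m jog '-0.18 -0.18 0 0 0 0 1; 0.18 0.18 0 0 0 0 1; 0 0.25 0 0 0 0 1; 0 -0.25 0 0 0 0 1; 0 -0.25 0 0 0 0 1'
python3 -m jog '0 0.25 0 0 0 0 1; 0 0.25 0 0 0 0 1; 0 -0.25 0 0 0 0 1; 0 0 0 0 0 0 1; 0 0 0 0 0 0 1'
python3 - <<'E'
from h import *
f=lambda i,w:cv2.resize(i,(w,int(w*i.shape[0]/i.shape[1])),interpolation=cv2.INTER_CUBIC)
W,t,s=[snapshot(n)["img"][:,:,::-1] for n in("wrist","top","side")]
cv2.imwrite("pics/s6raw.png",s);cv2.imwrite("pics/t6raw.png",t);cv2.imwrite("pics/w6raw.png",W)
c=np.zeros((600,800,3),np.uint8)
c[:300,:400]=f(W[80:380,140:540],400); a=f(s[90:225,300:430],288)[:300]; c[:len(a),400:688]=a
b=f(t[180:275,315:410],300); c[300:600,:300]=b
cv2.imwrite("pics/m6.png",c)
E
```

```text
time: 11.35
tool_pos: [527.5, -197.0, 377.3]
tcp_rot: [179.9, -0.0, 19.9]
ft_force: [-0.3, -0.5, -3.5]
finger_gap: 16.0
grip_force: 119.6
time: 11.98
tool_pos: [509.9, -204.4, 375.1]
tcp_rot: [-179.9, 0.1, 19.9]
ft_force: [-0.4, 0.8, -4.4]
finger_gap: 16.0
grip_force: 119.6
time: 12.6
tool_pos: [499.9, -180.1, 376.7]
tcp_rot: [180.0, -0.0, 19.9]
ft_force: [-0.1, -0.1, -3.9]
finger_gap: 16.1
grip_force: 119.6
time: 13.22
tool_pos: [508.6, -203.6, 377.1]
tcp_rot: [179.9, -0.0, 20.0]
ft_force: [0.3, -0.9, -4.5]
finger_gap: 15.9
grip_force: 119.8
```

View pics/m6.png

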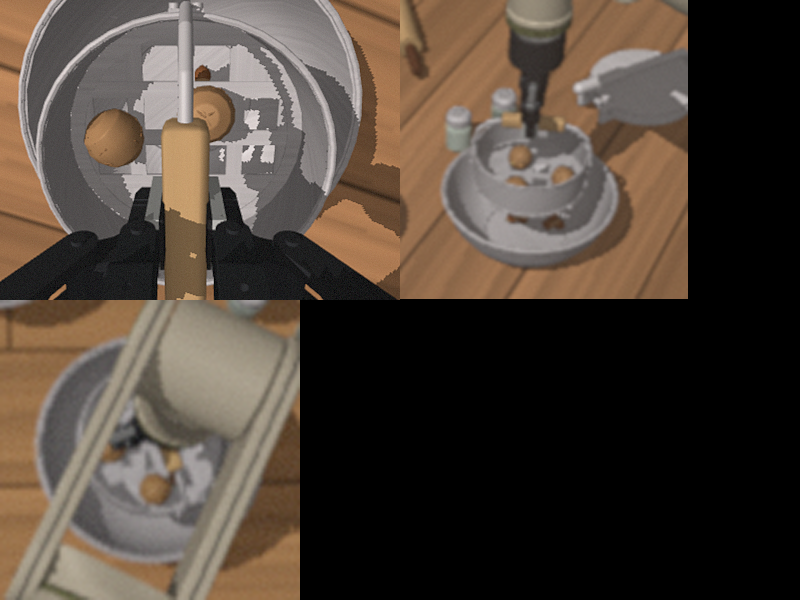

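The sieve shows three walnuts and no hazelnut, and brown hazelnuts are lying in the bowl at about (515–560, 220). I'll raise the sieve straight up to uncover the bowl and count the brown blobs.

```bash
python3 -m jog '0 0 -0.06 0 0 0 1; 0 0 -0.14 0 0 0 1; 0 0 -0.22 0 0 0 1; 0 0 -0.28 0 0 0 1; 0 0 -0.28 0 0 0 1'
python3 -m jog '0 0 -0.28 0 0 0 1; 0 0 -0.22 0 0 0 1; 0 0 -0.14 0 0 0 1; 0 0 -0.06 0 0 0 1; 0 0 0 0 0 0 1'
python3 - <<'E'
from h import *
S=snapshot("side");s=S["img"]; cv2.imwrite("pics/s7raw.png",s[:,:,::-1])
print(sense()["tool_pos"])
h=cv2.cvtColor(s,cv2.COLOR_RGB2HSV); m=cv2.inRange(h,(0,90,25),(20,255,150));k=np.zeros_like(m)
cv2.circle(k,tuple(int(x) for x in project(S,(508,-206,20))),34,255,-1)
n,l,st,c=cv2.connectedComponentsWithStats(m&k)
for i in range(1,n):
    if st[i,4]>4: print(st[i].tolist(),c[i].round(1),onz(S,*c[i],14).round(),"r",np.hypot(*(onz(S,*c[i],14)[:2]-[508,-206])).round())
f=lambda i,w:cv2.resize(i,(w,int(w*i.shape[0]/i.shape[1])),interpolation=cv2.INTER_CUBIC)
W=snapshot("wrist")["img"]; c=np.zeros((600,800,3),np.uint8)
a=f(s[60:225,300:420],400)[:600]; c[:len(a),:400]=a[:,:,::-1]; c[:300,400:]=f(W[80:380,140:540],400)[:,:,::-1]
cv2.imwrite("pics/m7.png",c)
E
```

```text
time: 14.0
tool_pos: [508.3, -203.3, 476.9]
tcp_rot: [179.9, -0.0, 19.9]
ft_force: [0.2, 1.2, -3.9]
finger_gap: 15.9
grip_force: 119.8
time: 14.62
tool_pos: [508.4, -203.4, 544.6]
tcp_rot: [-180.0, 0.0, 19.9]
ft_force: [0.1, -0.2, -4.3]
finger_gap: 15.8
grip_force: 119.8
[ 508.37515247 -203.33232061  543.97975484]
[349, 187, 8, 3, 17] [351.9 188.2] [ 524. -215.   14.] r 19.0
[365, 186, 9, 7, 35] [368.8 189.8] [ 469. -236.   14.] r 50.0
[321, 189, 67, 35, 532] [350.3 210.4] [ 483. -117.   14.] r 92.0
```

```bash
python3 -m jog '0.032 -0.073 0 0 0 0 1; 0.064 -0.147 0 0 0 0 1; 0.097 -0.22 0 0 0 0 1; 0.125 -0.284 0 0 0 0 1; 0.125 -0.284 0 0 0 0 1'
python3 -m jog '0.125 -0.284 0 0 0 0 1; 0.125 -0.284 0 0 0 0 1; 0.125 -0.284 0 0 0 0 1; 0.125 -0.284 0 0 0 0 1; 0.125 -0.284 0 0 0 0 1'
python3 -m jog '0.125 -0.284 0 0 0 0 1; 0.125 -0.284 0 0 0 0 1; 0.097 -0.22 0 0 0 0 1; 0.064 -0.147 0 0 0 0 1; 0.032 -0.073 0 0 0 0 1'
python3 -m jog '0 0 0 0 0 0 1; 0 0 0 0 0 0 1'
python3 - <<'E'
from h import *
t,S=snapshot("top"),snapshot("side"); W=snapshot("wrist"); print(sense()["tool_pos"])
f=lambda i,w:cv2.resize(i,(w,int(w*i.shape[0]/i.shape[1])),interpolation=cv2.INTER_CUBIC)[:,:,::-1]
c=np.zeros((600,800,3),np.uint8)
c[:300,:400]=f(S["img"][145:220,310:410],400); c[300:600,:400]=f(t["img"][190:265,313:413],400)
c[:300,400:]=f(W["img"][80:380,140:540],400); cv2.imwrite("pics/m8.png",c)
E
```

```text
time: 15.35
tool_pos: [515.5, -91.5, 544.6]
tcp_rot: [-180.0, -0.0, 20.0]
ft_force: [0.7, 0.8, -4.2]
finger_gap: 15.8
grip_force: 119.8
time: 15.98
tool_pos: [525.4, 63.4, 544.6]
tcp_rot: [-180.0, -0.0, 20.0]
ft_force: [0.3, -1.0, -4.2]
finger_gap: 15.5
grip_force: 119.8
time: 16.6
tool_pos: [532.9, 172.3, 544.6]
tcp_rot: [-180.0, 0.0, 20.0]
ft_force: [-0.3, -1.0, -5.0]
finger_gap: 15.9
grip_force: 119.8
time: 16.85
tool_pos: [533.2, 170.6, 544.7]
tcp_rot: [180.0, 0.0, 19.9]
ft_force: [0.3, 1.3, -4.0]
finger_gap: 16.5
grip_force: 119.8
[533.2588768  170.54764565 544.77900677]
```

View pics/m8.png

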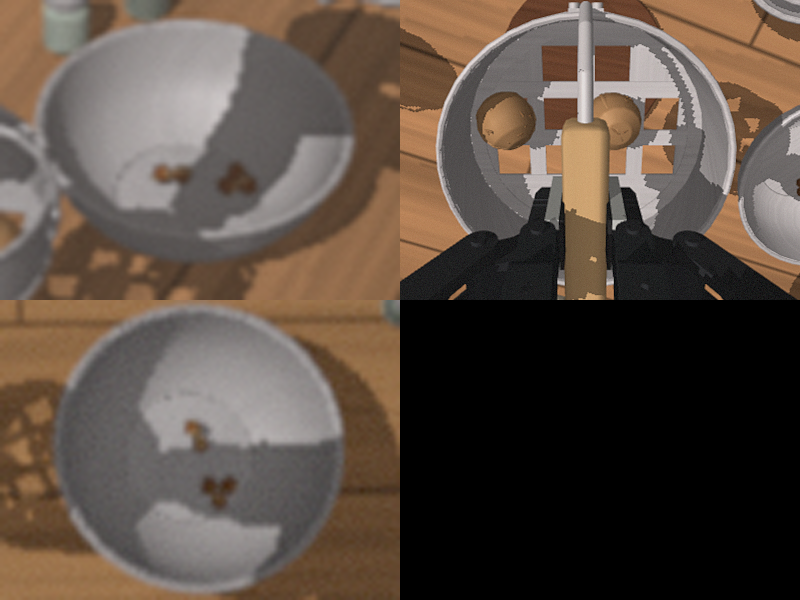

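Both views show all five hazelnuts in the bowl, two and three together: at (170,174) and (238,178) in the side crop, and at (197,435) and (219,490) in the top crop. I'll lower the sieve onto the board.

```bash
python3 -m jog '0 0 0.08 0 0 0 1; 0 0 0.16 0 0 0 1; 0 0 0.24 0 0 0 1; 0 0 0.3 0 0 0 1; 0 0 0.3 0 0 0 1'
python3 -m jog '0 0 0.3 0 0 0 1; 0 0 0.3 0 0 0 1; 0 0 0.3 0 0 0 1; 0 0 0.3 0 0 0 1; 0 0 0.16 0 0 0 1'
python3 -m jog '0 0 0.08 0 0 0 1; 0 0 0.05 0 0 0 1; 0 0 0.03 0 0 0 1; 0 0 0.02 0 0 0 1; 0 0 0 0 0 0 1' 60
```

```text
time: 17.62
tool_pos: [532.8, 171.1, 434.3]
tcp_rot: [-180.0, 0.1, 19.9]
ft_force: [-0.3, -0.3, -5.0]
finger_gap: 16.1
grip_force: 119.8
time: 18.25
tool_pos: [532.0, 170.9, 297.4]
tcp_rot: [-180.0, 0.2, 19.9]
ft_force: [1.3, -0.2, -4.9]
finger_gap: 16.1
grip_force: 119.8
time: 18.88
tool_pos: [533.3, 171.2, 283.0]
tcp_rot: [180.0, -0.0, 19.9]
ft_force: [-0.6, 0.0, -3.9]
finger_gap: 16.0
grip_force: 119.8
```

```bash
python3 -m jog '0 0 0.02 0 0 0 1; 0 0 0.02 0 0 0 1; 0 0 0 0 0 0 1'; python3 -m jog '0 0 0.01 0 0 0 1; 0 0 0 0 0 0 1';python3 -m jog '0 0 0.01 0 0 0 1; 0 0 0 0 0 0 1'
```

```text
time: 19.25
tool_pos: [533.1, 171.2, 278.4]
tcp_rot: [-180.0, 0.0, 19.9]
ft_force: [0.4, 0.4, -4.4]
finger_gap: 15.9
grip_force: 119.8
time: 19.5
tool_pos: [533.2, 171.2, 277.6]
tcp_rot: [-180.0, 0.0, 19.9]
ft_force: [-0.8, 0.2, -4.5]
finger_gap: 16.1
grip_force: 119.8
time: 19.75
tool_pos: [533.3, 171.1, 277.1]
tcp_rot: [180.0, -0.0, 19.9]
ft_force: [0.1, -1.7, -0.9]
finger_gap: 16.0
grip_force: 120.2
```

Force dropped from -4.5 to -0.9 N, so it's touching down at 277. I'll seat it, open, and rise straight up.

```bash
python3 -m jog '0 0 0.008 0 0 0 1; 0 0 0 0 0 0 0.8; 0 0 0 0 0 0 0.4; 0 0 0 0 0 0 0; 0 0 0 0 0 0 -0.5'
python3 -m jog '0 0 0 0 0 0 -1; 0 0 0 0 0 0 -1; 0 0 0 0 0 0 -1; 0 0 0 0 0 0 -1; 0 0 0 0 0 0 -1'
```

```text
time: 20.38
tool_pos: [533.2, 171.3, 275.8]
tcp_rot: [-180.0, -0.0, 19.9]
ft_force: [-0.3, -0.6, 0.7]
finger_gap: 59.1
grip_force: 0.0
time: 21.0
tool_pos: [533.2, 171.2, 275.9]
tcp_rot: [-180.0, -0.0, 19.9]
ft_force: [-0.9, -0.3, -0.1]
finger_gap: 85.6
grip_force: 0.0
```

```bash
python3 -m jog '0 0 -0.1 0 0 0 -1; 0 0 -0.2 0 0 0 -1; 0 0 -0.3 0 0 0 -1; 0 0 -0.3 0 0 0 -1; 0 0 -0.1 0 0 0 -1'
python3 -m jog '0 0 0 0 0 0 -1; 0 0 0 0 0 0 -1; 0 0 0 0 0 0 -1; 0 0 0 0 0 0 -1'
python3 - <<'E'
from h import *
w=snapshot("wrist"); h=cv2.cvtColor(w["img"],cv2.COLOR_RGB2HSV); cv2.imwrite("pics/w9.png",w["img"][:,:,::-1])
# walnuts/grip: tan blobs inside the hoop; hoop extent at z=70
m=cv2.inRange(h,(8,90,90),(25,220,255)); k=np.zeros_like(m); cv2.circle(k,tuple(int(x) for x in project(w,(533,171,40))),85,255,-1)
n,l,st,c=cv2.connectedComponentsWithStats(m&k)
for i in range(1,n):
    if st[i,4]>60: print(st[i].tolist(),onz(w,*c[i],41).round(),onz(w,*c[i],132).round())
m=cv2.inRange(h,(0,0,60),(179,60,255)); b=np.zeros_like(m); cv2.circle(b,tuple(int(x) for x in project(w,(533,171,70))),120,255,-1)
ct=max(cv2.findContours(m&b,cv2.RETR_EXTERNAL,cv2.CHAIN_APPROX_NONE)[0],key=cv2.contourArea)
P=np.array([onz(w,*p,70)[:2] for p in cv2.convexHull(ct)[:,0]],np.float32); print("hoop",cv2.minEnclosingCircle(P))
# bowl in top view
t=snapshot("top");h=cv2.cvtColor(t["img"],cv2.COLOR_RGB2HSV);m=cv2.inRange(h,(0,0,60),(179,60,255));k=np.zeros_like(m);k[185:268,320:405]=255
ct=max(cv2.findContours(cv2.morphologyEx(m&k,cv2.MORPH_CLOSE,np.ones((3,3))),cv2.RETR_EXTERNAL,cv2.CHAIN_APPROX_NONE)[0],key=cv2.contourArea)
print("bowl",cv2.minEnclosingCircle(np.array([onz(t,*q,90)[:2] for q in cv2.convexHull(ct)[:,0]],np.float32)))
E
```

```text
time: 21.62
tool_pos: [533.9, 171.4, 380.0]
tcp_rot: [180.0, -0.3, 19.9]
ft_force: [0.0, 0.2, 0.3]
finger_gap: 85.3
grip_force: 0.0
time: 22.12
tool_pos: [533.0, 171.1, 374.9]
tcp_rot: [-180.0, 0.1, 19.9]
ft_force: [0.1, 1.0, 0.2]
finger_gap: 85.6
grip_force: 0.0
[337, 117, 20, 21, 263] [587. 171.  41.] [594. 180. 132.]
[251, 147, 35, 39, 980] [531. 225.  41.] [555. 218. 132.]
[290, 147, 74, 122, 5262] [515. 163.  41.] [544. 174. 132.]
[373, 152, 19, 22, 250] [571. 129.  41.] [583. 151. 132.]
[370, 186, 20, 21, 353] [539. 120.  41.] [561. 144. 132.]
hoop ((525.6982421875, 168.46380615234375), 94.99471282958984)
bowl ((506.7657165527344, -207.79547119140625), 135.24957275390625)
```

The merged blob (5262 px) is about the grip (~3300) plus two walnuts (~980 each), so all three walnuts are in the sieve. The sieve is centred on the board, and the bowl hasn't moved. Handing in.

```bash
python3 -c "
from bench import *
print(hand_in())"
```

```text
the job is handed in; nothing more can be done
None
```

I've handed the job in: all five hazelnuts are in the bowl, and the sieve with its three walnuts is back near the middle of its board, but the hand-in gave no verdict. The bowl measured where it started; I didn't re-measure the bystanders at the end.

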